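Swing the jig arm home and lock it with the pin

ROBOT

A 6-joint arm with a two-finger parallel gripper is mounted at the origin on a cart in front of the work surface, level with it; the furniture and walls round the work are solid. World frame = base frame: x ahead of the robot, y to its left, z up, the work surface at z = 0. Lengths are in m, angles in rad, forces in N, time in s.
With the tool pointing down it reaches from about 0.325 to 0.775 m from the base axis. Payload 5.5 kg.
Tool frame: the origin (TCP) lies on the centre line of the jaws, within the pads' length; the fingertips stand 11 mm ahead of it and the grasp point (between the pads) lies 8 mm behind it (tips_ahead is the distance from the TCP to the fingertips, in m); z points along the fingers, y is the line along which they close (so a half turn about z gives the same grasp; the last joint's range is limited). The gripper opens to 88 mm and grips with 3 to 60 N. Pads are 20 mm wide; open, the fingers measure 115 mm over their backs; the gripper's body (75 mm by 178 mm) begins 61 mm behind the grasp point.
Start: joints at [-1.251, 0.091, 1.231, -0, 1.82, -0.057], TCP at [0.221, -0.558, 0.234] pointing down, gripper open.
Joint ranges: [-2.87, 2.87], [-0.86, 2.18], [0.17, 2.46], [-1.51, 4.65], [0.06, 2.69], [-2.65, 2.65]. Speed limits (rad/s): [2.57, 2.57, 3.01, 3.14, 3.14, 3.14].

INTERFACE

Orientations are given as a unit quaternion [w, x, y, z].
In Python, from station import read_state, get_image, hand_in, tips_ahead gives the robot as it stands. The module is installed in compiled form; this text tells all that it offers.
- The arm moves only by the shell command python3 -m handwheel 'ROWS' [FORCE]. ROWS is JSON, one flat list of numbers, 5 for each row, row after row: the shift along the tool's x, y, z in cm, then the turn about the tool's z in degrees, then the finger opening in cm, from 0 to 8.78. In form: [x, y, z, turn, grip, x, y, z, turn, grip, ...]. A call has 1 to 10 rows; each row shifts and turns the commanded pose from where the row before left it, along the tool's axes as they then stand; what a row does not reach is not made up. A row lasts 1/10 s, in which the tool goes at most 50 mm and 8.59 degrees, less where a joint would pass 70% of its speed; a pose out of reach is approached as far as the arm can. A call is refused whole if a number of a shift passes 5 or a number of a turn 8.59, either way. A call with a gripper value outside its range is refused whole. The fingers move at their own pace and stop on an object; FORCE is the grip in N (left out, the last holds). Time passes only in rows, so rows that do not move let the fingers close. It gives the time, the measured TCP pose, the force, the opening and the grip force at its end, in the units of the state.
- read_state(): the state, without advancing time (a new reading comes with each control period).
- get_image(name): name is "scene" or "side" or "wrist"; returns a dict with "frame" (420x560x3 uint8, blue, green, red), "depth" (420x560 float32, m along the optical axis (not along the pixel's ray), 0 where there is no reading), "fovy" (degrees; the focal length in pixels is half the picture's height over the tangent of half this angle, whatever the lens; pixels are square), "cx", "cy" (the principal point, pixels), "distortion" ([k1, k2, p1, p2, k3] as OpenCV has them; the pictures are not rectified), "R" (3x3) and "t" (3): a world point X has camera coordinates R X + t. Camera axes: x right, y down, z forward; pixel columns grow to the right and rows downward; lengths in m; the calibration is good to about 2 mm. A picture is of the moment at which its call begins.
- hand_in(): hands the job in; it is judged then, once.
The state is a dict: "time_s": time; "qpos": joint angles; "joint_vel": joint speeds; "joint_torque": joint torques, N m; "eef_pos": TCP position; "tcp_rot": TCP orientation; "wrist_force": force on the tool from outside, world axes, zero at the start; "moment": the same for the moment, N m; "opening": finger opening in m; "grip_force": force on a finger pad.
Only numpy, scipy, OpenCV 4.12 (cv2) and the standard library are available. Lean on these libraries where they do the work, as an engineer would, in place of code of your own. Each camera call takes 0.05 s, during which the arm holds its last target. There are 200 camera calls.

TASK

On the bench stands a small jig with a swing arm that has been left swung aside. Turn the arm by its upright black knob until the hole in the arm lies over the hole in the jig's base, then take the pin with the straight crossbar head out of the wooden stand and push it down through both holes until its collar sits flat on the arm, and let go. Leave the ball-headed pin in the stand.

Things in the scene. Friction and masses are not known exactly. Their poses are not given: they have to be found in the camera images.
- jig: The jig's fixed grey base, a plate 148 x 72 x 30 mm. Origin on the arm's pivot axis at bench level; its x axis points from the pivot towards the base hole, z up. The plate reaches 39 mm behind the pivot and 109 mm ahead of it.
- base_hole (a point): Centre of the mouth of the vertical hole in the jig's base, on the base's top (30 mm above the bench), 65 mm from the pivot along the base's x axis. Hole 24 mm wide, through the 30 mm base.
- swing_arm (a joint): Angle (rad) of the swing arm about the jig's vertical pivot: 0 with the arm along the base's x axis, its hole right over the base hole; positive is anticlockwise from above. Starts at +0.5 to +0.8, stops at -0.5 and 1.2; friction about 0.06 N m, no spring, stays where left.
- lever_hole (a point): Centre of the hole in the aluminium swing arm, at the arm's top face (44 mm above the bench), 65 mm from the pivot. Hole 26 mm wide, right through. The arm is a flat bar 44 mm wide, 12 mm thick, with rounded ends, 2 mm above the base.
- lever_knob (a point): Top centre of the arm's upright round black knob, 120 mm from the pivot, 55 mm beyond the arm's hole: 22 mm in diameter (26 mm at the foot), 40 mm tall, its foot on the arm 44 mm and its top 84 mm above the bench. It does not spin, but a light grip (10 N) slips round it as the arm turns.
- cross_pin: The steel pin to use, 150 g. Origin: centre of the underside of its collar (40 mm wide, 5 thick), z up. Below: 14 mm shank, 40 mm long, the last 18 tapering to 6. Above: 12 mm neck, then a flat-sided crossbar 60 mm along x, 14 along y, 20 to 46 mm above the origin. Stands upright in a 20 mm hole of a dark wooden stand 48 mm high, collar on its top. In the jig the crossbar may point any way.
- knob_pin: The other pin, which stays in the stand's other hole, 90 mm from the first: a ball head 36 mm in diameter, its top 48 mm above the origin, a like collar and a 14 mm shank only 24 mm long. Origin at the centre of the underside of its collar. The stand is 50 x 140 x 48 mm.

How it is judged:
By the outcome, as a careful person would: the job done as asked, in the order asked, and still so for the second after the job is handed in, with the robot touching nothing.
It also fails if it takes over 50 s, if anything falls off the work surface, if the arm or the gripper's body presses on something with over 40 N, if the wrist force passes 120 N, or if a joint passes its speed limit or range.

## Working session

There is one attempt and no reset: what is moved stays moved. The work goes in short steps, Python scripts to look and compute and a shell command to move; the robot and the scene stay as the last step left them, time stands still between calls to the robot, and variables do not carry over. Pictures are saved under pics/ and viewed, at most 10 in all, crops included, and the job is handed in when it is done.

```bash
mkdir -p pics; cat > h.py <<'E'
import numpy as np, cv2
from station import read_state, get_image
def K(im):
    f=210/np.tan(np.radians(im['fovy'])/2)
    return np.array([[f,0,im['cx']],[0,f,im['cy']],[0,0,1.]])
def ray(im,px):
    p=cv2.undistortPoints(np.array(px,float).reshape(-1,1,2),K(im),np.array(im['distortion'],float)).reshape(-1,2)
    R=np.array(im['R']);t=np.array(im['t'])
    d=np.c_[p,np.ones(len(p))]@R
    return -R.T@t,d
def onz(im,px,z):
    o,d=ray(im,px); return o+d*((z-o[2])/d[:,2])[:,None]
def cloud(im):
    h,w=im['depth'].shape
    u,v=np.meshgrid(np.arange(w),np.arange(h))
    o,d=ray(im,np.c_[u.ravel(),v.ravel()])
    return (o+d*im['depth'].reshape(-1,1)).reshape(h,w,3)
def tri(i1,p1,i2,p2):
    o1,d1=ray(i1,[p1]);o2,d2=ray(i2,[p2]);d1=d1[0];d2=d2[0]
    s=np.linalg.lstsq(np.c_[d1,-d2],o2-o1,rcond=None)[0]
    a=o1+s[0]*d1;b=o2+s[1]*d2
    return (a+b)/2,np.linalg.norm(a-b)
E
python3 - <<'E'
from h import *
import pickle
for n in ["scene","side","wrist"]:
    im=get_image(n); pickle.dump(im,open(n+'0.pkl','wb')); cv2.imwrite(f'pics/{n}0.png',im['frame'])
    print(n,im['fovy'],im['distortion'],-np.array(im['R']).T@im['t'],(im['depth']>0).mean())
s=read_state();print(s)
E
```

```text
scene 45.11168920713099 [-0.16512277  0.          0.          0.          0.        ] [0.16355045 0.79519868 0.52435137] 0.9958418367346938
side 45.2290858738649 [0.01442273 0.         0.         0.         0.        ] [ 0.49024491 -0.76590243  0.51954932] 0.9961692176870748
wrist 70.71939747651926 [-0.03594157  0.          0.          0.          0.        ] [ 0.2975312  -0.52671479  0.38354013] 0.9961479591836735
{'time_s': 0.15, 'qpos': array([-1.25069103e+00,  9.16971877e-02,  1.23160801e+00,  2.22736384e-05,
        1.81977239e+00, -5.67428860e-02]), 'joint_vel': array([-0.00016843, -0.00135286, -0.00365308,  0.00029785, -0.00070457,
        0.00114878]), 'joint_torque': array([ 1.06203013e-03, -4.47045600e+01, -4.06906414e+01,  6.98219240e-02,
        2.74666236e-02, -1.14925592e-04]), 'eef_pos': array([ 0.22071359, -0.55771598,  0.23276056]), 'tcp_rot': array([-7.37455745e-04,  9.82299857e-01,  1.87313747e-01, -8.67845393e-05]), 'wrist_force': array([ 0.93927952,  1.27831638, -0.55265264]), 'moment': array([-0.00068727, -0.01720906, -0.02183616]), 'grip_force': 0.0, 'opening': 0.08808420323243286}
```

View pics/scene0.png

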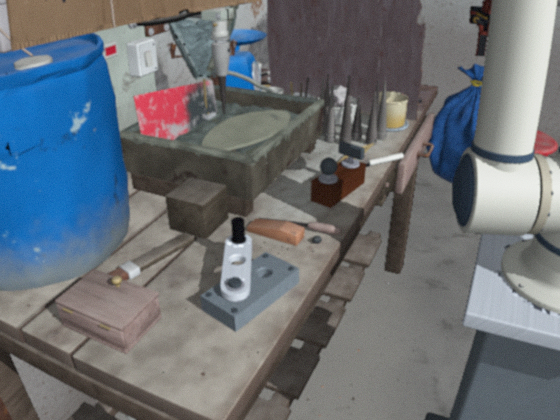

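View pics/side0.png

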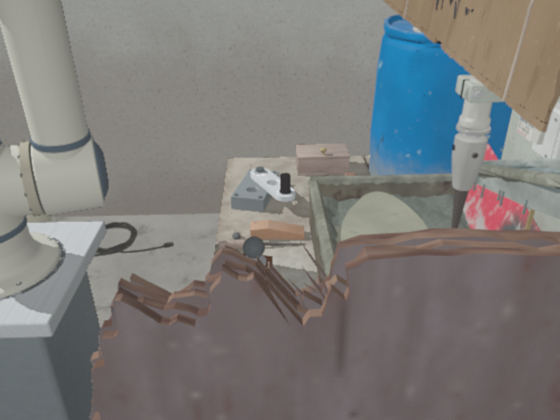

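The scene picture shows the jig with the knob top at (238,222), arm hole (237,259), base hole (263,271) and pivot (234,285). In the stand, the ball is at (328,165) and the crossbar at (352,150). The side picture shows the jig around (265,188), the knob top at (285,177) and the ball at (253,246). A board hides the cross pin.

```bash
python3 - <<'E'
from h import *
import pickle
S=pickle.load(open('scene0.pkl','rb'));D=pickle.load(open('side0.pkl','rb'));W=pickle.load(open('wrist0.pkl','rb'))
c=cloud(S);np.set_printoptions(precision=3,suppress=True)
for n,p in dict(knob=(238,221),lhole=(237,250),bhole=(263,280),piv=(234,285),ball=(328,163),cross=(352,150),standfront=(325,192),sinkcorner=(222,165),sinkfr=(320,100),spike=(348,110),spike2=(378,110),cup=(396,100),blk=(200,190),board=(300,40),pipe=(222,60),wood=(276,232),hammerhandle=(385,158),edge=(330,250),drum=(100,120)).items(): print(n,c[p[1],p[0]])
d=cloud(D)
for n,p in dict(knob=(285,177),ball=(253,244),board=(280,290),board2=(450,240),board3=(150,300),tap=(470,130),rim=(320,200),ub=(500,40)).items(): print('side',n,d[p[1],p[0]])
# knob, top centre by rays
print(tri(S,(238,222),D,(285,176)), tri(S,(328,165),D,(253,246)))
hg=np.full((60,60),np.nan)
E
python3 -c "
import cv2
a=cv2.imread('pics/scene0.png')[120:320,180:420];b=cv2.imread('pics/wrist0.png')
a=cv2.resize(a,None,fx=1.66,fy=1.66,interpolation=cv2.INTER_CUBIC);b=cv2.resize(b,(400,300))
import numpy as np
o=np.zeros((600,800,3),np.uint8);o[:a.shape[0],:a.shape[1]]=a[:,:400];o[:300,400:]=b
cv2.imwrite('pics/c1.png',o)"
```

```text
knob [0.524 0.19  0.085]
lhole [0.516 0.213 0.044]
bhole [0.451 0.248 0.029]
piv [0.471 0.301 0.051]
ball [ 0.464 -0.069  0.09 ]
cross [ 0.443 -0.162  0.085]
standfront [ 0.463 -0.055  0.031]
sinkcorner [0.633 0.056 0.106]
sinkfr [ 0.573 -0.304  0.134]
spike [ 0.524 -0.377  0.093]
spike2 [ 0.472 -0.485  0.067]
cup [ 0.454 -0.618  0.058]
blk [0.651 0.111 0.075]
board [ 0.761 -0.621  0.202]
pipe [ 0.742 -0.14   0.252]
wood [0.498 0.102 0.019]
hammerhandle [ 0.402 -0.307  0.013]
edge [ 0.398  0.087 -0.002]
drum [0.731 0.251 0.252]
side knob [0.528 0.173 0.084]
side ball [ 0.467 -0.094  0.093]
side board [ 0.494 -0.622  0.409]
side board2 [ 0.553 -0.618  0.426]
side board3 [ 0.447 -0.621  0.405]
side tap [ 0.746 -0.167  0.301]
side rim [ 0.577 -0.036  0.138]
side ub [ 0.746 -0.2    0.414]
(array([0.528, 0.185, 0.08 ]), np.float64(0.001753690718571268)) (array([ 0.467, -0.079,  0.08 ]), np.float64(0.0010931854919479695))
```

View pics/c1.png

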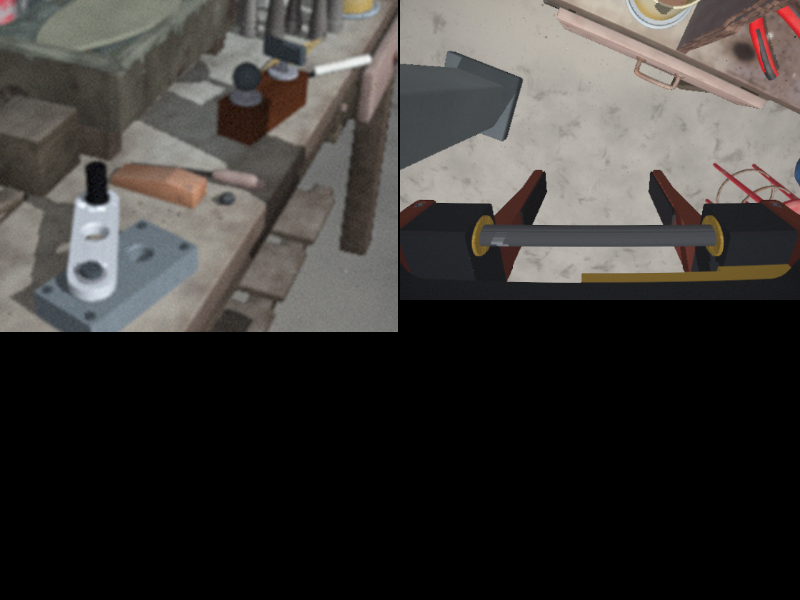

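The crop shows a clear pin hole in the arm at crop (95,231), the base hole at (138,253), the ball at (246,77) and the crossbar at (284,50). The wrist camera looks down ahead of the tool along its +x. Next I move over the stand and then the jig, taking two wrist views of each.

```bash
python3 -m handwheel '[3,-3.5,-0.4,0,8.7,3,-3.5,-0.4,0,8.7,3,-3.5,-0.4,0,8.7,3,-3.5,-0.4,0,8.7,3,-3.5,-0.4,0,8.7,3,-3.5,-0.4,0,8.7,3,-3.5,-0.4,0,8.7,3,-3.5,-0.4,0,8.7,3,-3.5,-0.4,0,8.7,3,-3.5,-0.4,0,8.7]'; python3 -m handwheel '[0,0,0,0,8.7,0,0,0,0,8.7]'
python3 - <<'E'
from h import *
import pickle
im=get_image('wrist');pickle.dump(im,open('w1.pkl','wb'));cv2.imwrite('pics/w1.png',im['frame'])
s=read_state();print(s['eef_pos'],s['tcp_rot'],s['qpos'])
E
```

```text
time_s: 1.15
eef_pos: [0.371, -0.1203, 0.2737]
tcp_rot: [0.0, 0.982, 0.187, 0.0]
wrist_force: [0.6, -1.5, -0.8]
opening: 0.0867
grip_force: 0.0
time_s: 1.35
eef_pos: [0.3711, -0.1214, 0.2736]
tcp_rot: [0.0, 0.982, 0.189, -0.0]
wrist_force: [-0.3, -0.4, 0.3]
opening: 0.087
grip_force: 0.0
[ 0.37080782 -0.12238574  0.2733837 ] [ 1.69160119e-04  9.82237399e-01  1.87642162e-01 -2.88683972e-04] [-4.05451318e-01 -4.58169886e-01  1.64322016e+00 -6.51517445e-04
  1.95683129e+00  7.87577533e-01]
```

View pics/w1.png

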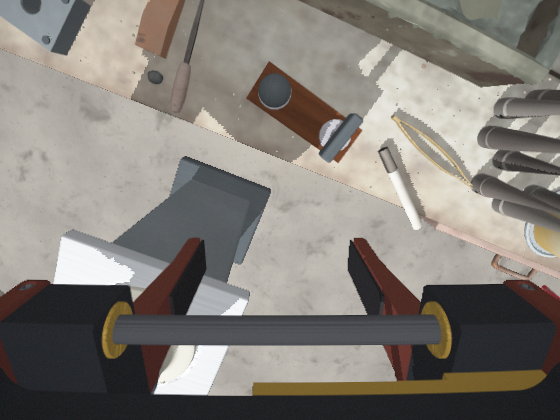

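The ball head is at (275,91). The crossbar runs (326,157)–(356,121) with its collar at (334,132). The stand's red-brown top is clear all round, and the white hammer handle lies nearby at (400,190). Next is the jig.

```bash
python3 -m handwheel '[2.1,-4,0,0,8.7,2.1,-4,0,0,8.7,2.1,-4,0,0,8.7,2.1,-4,0,0,8.7,2.1,-4,0,0,8.7,0,0,0,0,8.7,0,0,0,0,8.7]'
python3 - <<'E'
from h import *
import pickle
im=get_image('wrist');pickle.dump(im,open('w2.pkl','wb'));cv2.imwrite('pics/w2.png',im['frame'])
s=read_state();print(s['eef_pos'],s['qpos'])
E
```

```text
time_s: 2.1
eef_pos: [0.3952, 0.1015, 0.2731]
tcp_rot: [0.0, 0.982, 0.187, -0.001]
wrist_force: [0.1, -0.6, -0.0]
opening: 0.0868
grip_force: 0.0
[0.39529237 0.10084455 0.27327893] [ 1.67017211e-01 -4.10318117e-01  1.60907892e+00 -8.65895538e-04
  1.94380707e+00  1.36280417e+00]
```

View pics/w2.png

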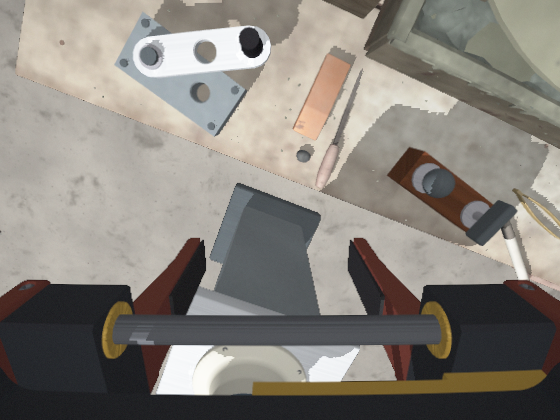

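The wrist view shows the pivot boss at (150,55), arm hole (204,51), knob (250,41), base hole (200,92), ball (433,182) and crossbar (492,222). Now I measure with masks and rays, using depth only as a height check.

```bash
cat > m.py <<'E'
from h import *
import pickle,sys
np.set_printoptions(precision=4,suppress=True)
L=lambda f:pickle.load(open(f,'rb'))
W1,W2,S=L('w1.pkl'),L('w2.pkl'),L('scene0.pkl')
def cent(im,lo,hi,box,name,rng=None):
    x0,y0,x1,y1=box; f=im['frame'][y0:y1,x0:x1]
    m=cv2.inRange(f,np.array(lo),np.array(hi))
    m=cv2.morphologyEx(m,cv2.MORPH_OPEN,np.ones((3,3)))
    cs,_=cv2.findContours(m,cv2.RETR_EXTERNAL,cv2.CHAIN_APPROX_NONE)
    c=max(cs,key=cv2.contourArea)+np.array([x0,y0])
    r=cv2.minAreaRect(c);print(name,'rect',np.round(r[0],1),np.round(r[1],1),round(r[2],1),'area',cv2.contourArea(c));return c,r
E
python3 - <<'E'
from m import *
for n,im,pts in (('w2',W2,dict(arm=(175,52),hole=(204,52),knob=(250,38),bhole=(200,92),base=(225,105),ball=(435,182),bar=(492,222),bar2=(505,208),collar=(470,213),stand=(455,200),bolt=(150,52))),('w1',W1,dict(ball=(275,90),bar=(340,140),bar2=(350,125),collar=(328,130),stand=(300,120)))):
    c=cloud(im)
    for k,p in pts.items(): print(n,k,im['frame'][p[1],p[0]],c[p[1],p[0]])
# crossbar & ball by depth-height masks, per view
for n,im in(('w1',W1),('w2',W2)):
    c=cloud(im)
    for nm,lo,hi in(('tops>.082',.082,.11),):
        m=((c[...,2]>lo)&(c[...,2]<hi)&(c[...,0]>.38)&(c[...,0]<.57)&(c[...,1]<.35)&(c[...,1]>-.3)).astype(np.uint8)
        nn,lab,st,ce=cv2.connectedComponentsWithStats(m)
        for i in range(1,nn):
            if st[i,4]>60:
                P=c[lab==i];(cx,cy),wh,a=cv2.minAreaRect(np.argwhere(lab==i)[:,::-1].astype(np.float32))
                (X,Y),WH,A=cv2.minAreaRect(P[:,:2].astype(np.float32))
                print(n,ce[i],st[i,4],'world',X,Y,WH,A,'z',np.median(P[:,2]),P[:,2].max())
E
```

```text
w2 arm [245 243 241] [0.491  0.2684 0.0432]
w2 hole [117 126 134] [ 0.5068  0.2483 -0.0004]
w2 knob [56 49 52] [0.5297 0.1849 0.0846]
w2 bhole [124 135 142] [0.4576 0.2377 0.0014]
w2 base [185 180 171] [0.4551 0.1965 0.0287]
w2 ball [78 76 70] [ 0.4674 -0.0673  0.0913]
w2 bar [64 62 57] [ 0.4503 -0.1593  0.092 ]
w2 bar2 [63 61 55] [ 0.4716 -0.1668  0.089 ]
w2 collar [136 130 130] [ 0.4475 -0.1572  0.0532]
w2 stand [31 46 74] [ 0.4553 -0.1327  0.0466]
w2 bolt [118 114 104] [0.4803 0.2927 0.0512]
w1 ball [87 84 79] [ 0.4672 -0.0805  0.0953]
w1 bar [125 118 110] [ 0.4458 -0.1658  0.0941]
w1 bar2 [129 123 114] [ 0.4644 -0.1691  0.0939]
w1 collar [212 204 207] [ 0.451  -0.1566  0.0522]
w1 stand [32 49 78] [ 0.4492 -0.1205  0.0474]
w1 [421.1643  38.369 ] 1935 world 0.5680817365646362 -0.1993875503540039 (0.0033240613993257284, 0.2010001242160797) 0.03426569700241089 z 0.09610157189618207 0.1099983089941931
w1 [274.1528  89.7918] 831 world 0.467562735080719 -0.07966148853302002 (0.03284475952386856, 0.03374151140451431) 22.125381469726562 z 0.09092926804992724 0.0969497778842297
w1 [341.075
[... 167 characters left out ...]
[248.3822  37.945 ] 382 world 0.5293028950691223 0.1864941120147705 (0.02100200392305851, 0.02170429937541485) 15.732792854309082 z 0.0839166687610263 0.08671013626079249
w2 [463.4712  87.2453] 1647 world 0.5680350661277771 -0.06199377775192261 (0.24523264169692993, 0.0030722119845449924) 89.84693908691406 z 0.09621382135539103 0.10999559806711212
w2 [439.7492 183.648 ] 662 world 0.467638224363327 -0.07709722220897675 (0.0325220450758934, 0.032835543155670166) 29.383310317993164 z 0.09079798610381068 0.09699127130662616
w2 [493.6512 223.8618] 774 world 0.44828444719314575 -0.1658976823091507 (0.01571604236960411, 0.06003540754318237) 74.09468078613281 z 0.0925895327031547 0.09594726883906629
```

```bash
python3 - <<'E'
from m import *
def ell(im,box,lo,hi,inv=False,k=2):
    x0,y0,x1,y1=box;g=cv2.cvtColor(im['frame'],cv2.COLOR_BGR2GRAY)[y0:y1,x0:x1]
    return g
# arm: white mask with holes
f=W2['frame'];g=cv2.cvtColor(f,cv2.COLOR_BGR2GRAY)
c=cloud(W2)
arm=((g>205)&(c[...,2]>.037)&(c[...,2]<.05)).astype(np.uint8);arm[:, :110]=0;arm[90:]=0;arm[:,285:]=0
cs,hi=cv2.findContours(arm,cv2.RETR_CCOMP,cv2.CHAIN_APPROX_NONE)
for q,h in zip(cs,hi[0]):
    a=cv2.contourArea(q)
    if a>80:
        P=onz(W2,q.reshape(-1,2),.044)[:,:2].astype(np.float32)
        (x,y),r=cv2.minEnclosingCircle(P);R=cv2.minAreaRect(P)
        print('hole' if h[3]>=0 else 'outer',a,x,y,r,R)
base=((c[...,2]>.022)&(c[...,2]<.036)&(c[...,0]>.4)&(c[...,0]<.56)&(c[...,1]>.14)).astype(np.uint8)
base=cv2.morphologyEx(base,cv2.MORPH_OPEN,np.ones((3,3)))
cs,hi=cv2.findContours(base,cv2.RETR_CCOMP,cv2.CHAIN_APPROX_NONE)
allp=[]
for q,h in zip(cs,hi[0]):
    a=cv2.contourArea(q)
    if a>80:
        P=onz(W2,q.reshape(-1,2),.030)[:,:2].astype(np.float32)
        (x,y),r=cv2.minEnclosingCircle(P)
        print('B','hole' if h[3]>=0 else 'outer',a,x,y,r,q.reshape(-1,2).mean(0))
        if h[3]<0: allp.append(P)
R=cv2.minAreaRect(np.vstack(allp));print('base rect',R,cv2.boxPoints(R))
print('tri knob',tri(S,(238,220),W2,(248.4,38)),'bar',tri(W1,(341.1,137.3),W2,(493.7,223.9)),'ball',tri(W1,(274.2,89.8),W2,(439.7,183.6)))
E
```

```text
outer 4475.5 0.5024914145469666 0.24009563028812408 0.08157087862491608 ((0.5022132396697998, 0.2399556040763855), (0.044936493039131165, 0.16294175386428833), 26.712738037109375)
hole 494.0 0.5043898224830627 0.2359423041343689 0.015157456509768963 ((0.5037644505500793, 0.23571562767028809), (0.02686898410320282, 0.029544763267040253), 20.99721908569336)
hole 602.0 0.47937270998954773 0.2929437458515167 0.018292317166924477 ((0.47879207134246826, 0.294201135635376), (0.03355966508388519, 0.03095315955579281), 15.832499504089355)
B outer 4691.0 0.4666156768798828 0.2597946524620056 0.08176811784505844 [170.595   72.9425]
B hole 282.0 0.45871251821517944 0.23003867268562317 0.012599186971783638 [200.7037  92.0185]
base rect ((0.46674540638923645, 0.25975748896598816), (0.14903153479099274, 0.07244843244552612), 75.154541015625) [[0.4126 0.197 ]
 [0.4827 0.1784]
 [0.5209 0.3225]
 [0.4508 0.3411]]
tri knob (array([0.5281, 0.186 , 0.0841]), np.float64(0.002315090147166667)) bar (array([ 0.4488, -0.1673,  0.0869]), np.float64(0.0003468554712032781)) ball (array([ 0.4678, -0.0792,  0.0821]), np.float64(0.00020860963421403644))
```

```bash
python3 - <<'E'
from m import *
for im in (W1,W2,S):
    c=cloud(im).reshape(-1,3);m=(c[:,2]>.1)&(c[:,2]<.25)&(c[:,0]>.4)&(c[:,0]<.75)&(c[:,1]>-.4)&(c[:,1]<.4);P=c[m]
    for y in np.arange(-.4,.4,.05):
        q=P[(P[:,1]>y)&(P[:,1]<y+.05)]
        if len(q)>20: print(round(y,2),len(q),np.percentile(q[:,0],2),np.percentile(q[:,2],98))
    print()
E
python3 -m handwheel '[3.9,-0.76,0,0,8.7,3.9,-0.76,0,0,8.7,3.9,-0.76,0,0,8.7,3.9,-0.76,0,0,8.7,0,0,4,0,6,0,0,4,0,6,0,0,0,0,6]'
```

```text
-0.4 299 0.5210478594676362 0.12295113354103504
-0.35 1243 0.566051343374119 0.13623960500722723
-0.3 2135 0.5654865882394098 0.13661716749838446
-0.25 1691 0.565243686592761 0.13688366020044146
-0.2 1685 0.5654198613738649 0.13690807587786916
-0.15 459 0.5655769219384396 0.13545893387340924

-0.2 28 0.5675398664746942 0.11205995751274382
-0.15 1045 0.5652175501188682 0.13641081453252615
-0.1 4003 0.565617213547293 0.13647137384110303
-0.05 2484 0.5653855893888701 0.13676288775599157
-0.0 1656 0.5654297347106552 0.13654164990734535
0.05 1075 0.5661338841603071 0.13742518957976677

-0.4 215 0.5208412383164965 0.17762944552441562
-0.35 527 0.5675330645410129 0.13533789628224138
-0.3 443 0.5653205474244858 0.13627724236123373
-0.25 304 0.5655036940757929 0.13689706285027933
-0.2 679 0.5658365541577773 0.236870094532432
-0.15 817 0.5661721256239584 0.24509491061222347
-0.1 776 0.5659729942755456 0.1364002812754633
-0.05 735 0.5639849865699942 0.1363570974192083
-0.0 417 0.5638155777596003 0.13661137985651756
0.05 1622 0.5668637939453194 0.13732144537054566
0.2 1163 0.7304854904840323 0.24719430558928684
0.25 1855 0.7253016280570829 0.24677997264216833
0.3 2659 0.726262572053962 0.24731596693778926
0.35 1518 0.7365880262675869 0.24742377292220963

time_s: 2.85
eef_pos: [0.5271, 0.1844, 0.1858]
tcp_rot: [0.001, 0.983, 0.185, -0.007]
wrist_force: [-1.2, 0.6, -0.1]
opening: 0.0663
grip_force: 0.0
```

```bash
python3 -m handwheel '[0,0,0,7.2,6,0,0,0,7.2,6,0,0,0,7.2,6,0,0,0,7.2,6,0,0,0,7.2,6,0,0,0,0,6,0,0,0,0,6]'; cat > go.py <<'E'
# shift in tool axes (cm) to world target x y z
import sys;from h import *
from scipy.spatial.transform import Rotation as Ro
s=read_state();w,x,y,z=s['tcp_rot'];R=Ro.from_quat([x,y,z,w]).as_matrix()
print('pos',np.round(s['eef_pos'],4),'yaw',np.degrees(np.arctan2(R[1,0],R[0,0])).round(2),'tilt',np.round(R[:,2],4),'q',np.round(s['qpos'],2))
for a in sys.argv[1:]:
    t=np.array(eval(a)); print(a,np.round(100*R.T@(t-s['eef_pos']),2))
E
python3 go.py .5292,.1864,.06
```

```text
time_s: 3.55
eef_pos: [0.5296, 0.1868, 0.1957]
tcp_rot: [-0.0, 0.992, -0.125, 0.001]
wrist_force: [-0.1, -0.1, 0.2]
opening: 0.0598
grip_force: 0.0
pos [0.5296 0.1868 0.1957] yaw -14.35 tilt [ 2.5e-03  5.0e-04 -1.0e+00] q [ 0.28 -0.02  1.41 -0.    1.75  2.1 ]
.5292,.1864,.06 [-0.06  0.07 13.57]
```

```bash
python3 -m handwheel '[0,0,3.5,0,5,0,0,3.5,0,5,0,0,3.5,0,5,0,0,2.5,0,5,0,0,0.6,0,5,0,0,0,0,5]' && python3 -m handwheel '[0,0,0,0,1.8,0,0,0,0,1.8,0,0,0,0,1.8,0,0,0,0,1.8,0,0,0,0,1.8,0,0,0,0,1.8]' 8; python3 - <<'E'
import numpy as np
p=np.array([.4757,.2936]);b=np.radians(-104.85);a0=np.arctan2(.1862-p[1],.5292-p[0]);print(np.degrees(a0-b))
y=np.radians(-14.35);X=np.array([np.cos(y),np.sin(y)]);Y=np.array([np.sin(y),-np.cos(y)])
A=np.linspace(a0,b,9);P=p+.12*np.c_[np.cos(A),np.sin(A)]
d=np.diff(P,axis=0)*100;print(np.c_[d@X,d@Y].round(2),P[-1])
E
```

```text
time_s: 4.15
eef_pos: [0.529, 0.1878, 0.058]
tcp_rot: [0.0, 0.992, -0.125, -0.0]
wrist_force: [-0.2, -0.3, 0.2]
opening: 0.05
grip_force: 0.0
time_s: 4.75
eef_pos: [0.5298, 0.1874, 0.0587]
tcp_rot: [0.0, 0.992, -0.126, 0.001]
wrist_force: [1.6, -4.6, 4.5]
opening: 0.0235
grip_force: 7.8
41.32963077146796
[[-0.85  0.67]
 [-0.91  0.59]
 [-0.96  0.51]
 [-1.    0.42]
 [-1.03  0.33]
 [-1.06  0.23]
 [-1.07  0.14]
 [-1.08  0.04]] [0.44494528 0.17760799]
```

```bash
python3 -m handwheel '[-0.85,0.67,0,0,1.8,-0.91,0.59,0,0,1.8,-0.96,0.51,0,0,1.8,-1,0.42,0,0,1.8,-1.03,0.33,0,0,1.8,-1.06,0.23,0,0,1.8,-1.07,0.14,0,0,1.8,-1.08,0.04,0,0,1.8,0,0,0,0,1.8,0,0,0,0,1.8]'; python3 go.py .44495,.1776,.058
```

```text
time_s: 5.75
eef_pos: [0.4437, 0.1781, 0.0584]
tcp_rot: [0.002, 0.992, -0.126, -0.0]
wrist_force: [-3.5, -9.0, 7.6]
opening: 0.0227
grip_force: 8.8
pos [0.4437 0.1781 0.0584] yaw -14.43 tilt [-7.0e-04 -3.4e-03 -1.0e+00] q [ 0.31 -0.2   1.83 -0.    1.52  2.14]
.44495,.1776,.058 [0.14 0.01 0.04]
```

```bash
python3 -m handwheel '[0,0,0,0,5,0,0,0,0,5,0,0,0,0,5,0,0,-4,0,5,0,0,-4,0,5,-2.5,0.5,-4,0,6,-3,1,-4,0,6,-3,1,-3,0,6,0,0,0,0,6,0,0,0,0,6]'
cat > look.py <<'E'
from m import *
import sys
im=get_image('wrist');cv2.imwrite(sys.argv[1],im['frame'])
c=cloud(im);g=cv2.cvtColor(im['frame'],cv2.COLOR_BGR2GRAY)
R=(c[...,0]>.38)&(c[...,0]<.56)&(c[...,1]>.13)&(c[...,1]<.36)
arm=((g>190)&R&(c[...,2]>.037)&(c[...,2]<.05)).astype(np.uint8)
cs,hi=cv2.findContours(arm,cv2.RETR_CCOMP,cv2.CHAIN_APPROX_NONE)
for q,h in zip(cs,hi[0]):
    if cv2.contourArea(q)>80:
        P=onz(im,q.reshape(-1,2),.044)[:,:2].astype(np.float32)
        print('hole' if h[3]>=0 else 'outer',cv2.contourArea(q),cv2.minEnclosingCircle(P),cv2.minAreaRect(P),q.reshape(-1,2).mean(0))
m=(c[...,2]>.08)&(c[...,2]<.09)&R
if m.sum()>40: print('knob',cv2.minAreaRect(c[m][:,:2].astype(np.float32)))
m=cv2.morphologyEx(((c[...,2]>.022)&(c[...,2]<.05)&R).astype(np.uint8),cv2.MORPH_OPEN,np.ones((3,3)))
b=c[(m>0)&(c[...,2]<.034)&(c[...,2]>.026)][:,:2].astype(np.float32);r=cv2.minAreaRect(b);print('base',r)
E
python3 look.py pics/w3.png; python3 go.py
```

```text
time_s: 6.75
eef_pos: [0.3565, 0.1771, 0.2474]
tcp_rot: [-0.001, 0.992, -0.125, 0.001]
wrist_force: [-0.7, 0.7, -0.8]
opening: 0.0599
grip_force: 0.0
outer 4065.5 ((0.46209222078323364, 0.23501896858215332), 0.08134306967258453) ((0.46433472633361816, 0.2345726191997528), (0.16217471659183502, 0.0435895211994648), 78.74224090576172) [204.3875 104.3964]
hole 461.5 ((0.46213915944099426, 0.22975468635559082), 0.014447245746850967) ((0.46247398853302, 0.22981882095336914), (0.0262136273086071, 0.028600074350833893), 27.84649085998535) [209.7101 105.2174]
knob ((0.4529359042644501, 0.17578691244125366), (0.020241182297468185, 0.02126479335129261), 74.83836364746094)
base ((0.46740859746932983, 0.26042771339416504), (0.1483152210712433, 0.07245108485221863), 75.31220245361328)
pos [0.3565 0.1769 0.2459] yaw -14.37 tilt [-8.e-04  1.e-04 -1.e+00] q [ 0.37 -0.45  1.69  0.    1.91  2.2 ]
```

View pics/w3.png

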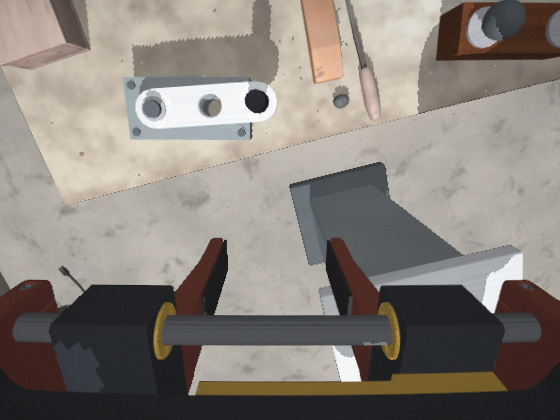

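The arm hole is at (210,105), and a sliver of the base shows to one side of the arm. The arm is still about 3.5° short, because the knob rolled along the pads. I'll regrip and turn the tool along with the arm.

```bash
python3 -m handwheel '[3.1,-0.76,2,0,5,3.1,-0.76,3,0,5,3.17,-0.77,3,0,5,0,0,3.5,0,5,0,0,3.5,0,5,0,0,3,0,5,0,0,0.8,0,5,0,0,0,0,5]' && python3 -m handwheel '[0,0,0,0,1.8,0,0,0,0,1.8,0,0,0,0,1.8,0,0,0,0,1.8,0,0,0,0,1.8]' 12; python3 go.py .4459,.1782,.058
```

```text
time_s: 7.6
eef_pos: [0.4523, 0.1747, 0.0564]
tcp_rot: [0.001, 0.992, -0.126, -0.002]
wrist_force: [0.5, 0.4, 0.4]
opening: 0.0499
grip_force: 0.0
time_s: 8.1
eef_pos: [0.4529, 0.1754, 0.0587]
tcp_rot: [0.0, 0.992, -0.125, -0.0]
wrist_force: [0.8, -1.1, -0.7]
opening: 0.0228
grip_force: 9.7
pos [0.4529 0.1754 0.0587] yaw -14.41 tilt [-3.e-04 -2.e-04 -1.e+00] q [ 0.3  -0.18  1.81 -0.    1.52  2.12]
.4459,.1782,.058 [-0.75 -0.1   0.07]
```

```bash
python3 -m handwheel '[-0.25,-0.01,0,1.2,1.8,-0.25,-0.02,0,1.2,1.8,-0.24,-0.02,0,1.1,1.8,0,0,0,0,1.8,0,0,0,0,1.8]' && python3 -m handwheel '[0,0,0,0,5,0,0,0,0,5,0,0,0,0,5,0,0,-4,0,5,0,0,-4,0,5,-2.5,0.5,-4,0,6,-3,1,-4,0,6,-3,1,-3,0,6,0,0,0,0,6,0,0,0,0,6]'; python3 look.py pics/w4.png; python3 go.py .4485,-.167,.25
```

```text
time_s: 8.6
eef_pos: [0.4454, 0.1773, 0.0588]
tcp_rot: [0.001, 0.988, -0.156, -0.0]
wrist_force: [-2.8, -6.3, -0.7]
opening: 0.0224
grip_force: 10.1
time_s: 9.6
eef_pos: [0.3582, 0.1808, 0.2492]
tcp_rot: [-0.001, 0.988, -0.155, 0.001]
wrist_force: [0.8, -0.2, -0.8]
opening: 0.0601
grip_force: 0.0
outer 3934.5 ((0.4632115364074707, 0.2354203760623932), 0.08186417818069458) ((0.4617655575275421, 0.23577409982681274), (0.16347935795783997, 0.043573424220085144), 76.25372314453125) [206.1982 112.1403]
hole 463.5 ((0.46012169122695923, 0.23069463670253754), 0.014597310684621334) ((0.46015626192092896, 0.23054927587509155), (0.02675606496632099, 0.028116414323449135), 69.15364837646484) [209.7101 112.6667]
knob ((0.4480006992816925, 0.17709094285964966), (0.020568711683154106, 0.02068205736577511), 70.91378784179688)
base ((0.4670898914337158, 0.2603754699230194), (0.1493624746799469, 0.07219241559505463), 74.87894439697266)
pos [0.3582 0.1805 0.2476] yaw -17.89 tilt [ 3.e-04  3.e-04 -1.e+00] q [ 0.38 -0.44  1.68  0.    1.91  2.26]
.4485,-.167,.25 [19.27 30.29 -0.25]
```

Arm hole (.460,.2306) and base hole (.459,.2314) agree to about 1 mm. Next is the cross pin.

```bash
python3 -m handwheel '[2.14,3.37,0,0,5,2.14,3.37,0,0,5,2.14,3.37,0,0,5,2.14,3.37,0,0,5,2.14,3.37,0,0,5,2.14,3.37,0,0,5,2.14,3.37,0,0,5,2.14,3.37,0,0,5,2.14,3.35,0,0,5,0,0,0,-2.9,5]'; python3 -m handwheel '[0,0,3,0,5,0,0,3,0,5,0,0,0,0,5,0,0,0,0,5]';  python3 go.py .4485,-.167,.073
python3 - <<'E'
from m import *
im=get_image('wrist');c=cloud(im);f=im['frame'];cv2.imwrite('pics/w5.png',f)
im=get_image('scene');cv2.imwrite('pics/s5.png',cv2.resize(im['frame'][90:240,260:460],None,fx=3,fy=3))
c=cloud(im)
m=(c[...,2]>.087)&(c[...,2]<.098)&(c[...,0]>.4)&(c[...,0]<.52)&(c[...,1]<-.12)&(c[...,1]>-.22)
print(m.sum(),cv2.minAreaRect(c[m][:,:2].astype(np.float32)) if m.sum()>5 else '')
E
```

```text
time_s: 10.65
eef_pos: [0.4482, -0.1715, 0.244]
tcp_rot: [-0.0, 0.991, -0.133, -0.003]
wrist_force: [-0.4, 1.0, -0.5]
opening: 0.05
grip_force: 0.0
time_s: 11.05
eef_pos: [0.4476, -0.1674, 0.1865]
tcp_rot: [-0.001, 0.991, -0.131, -0.002]
wrist_force: [1.2, 1.3, 0.4]
opening: 0.0499
grip_force: 0.0
pos [ 0.4476 -0.1674  0.1865] yaw -15.03 tilt [-0.0035  0.0016 -1.    ] q [-0.43 -0.24  1.63  0.    1.76  1.4 ]
.4485,-.167,.073 [ 0.12 -0.05 11.35]
134 ((0.44603055715560913, -0.16477841138839722), (0.0157559085637331, 0.05821708217263222), 71.51567077636719)
```

View pics/s5.png

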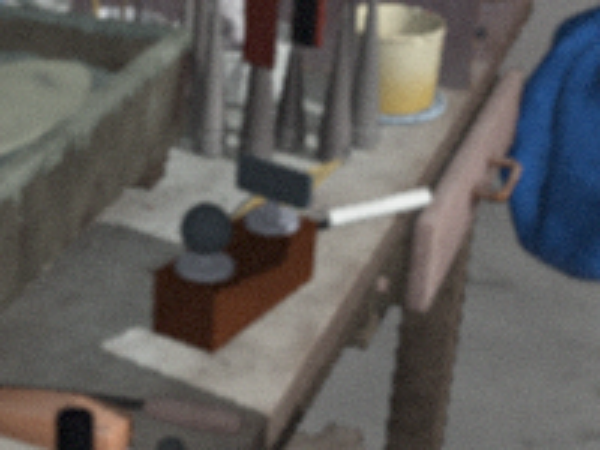

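The scene crop shows the open fingers straddling the crossbar (275,180) in line, and the ball (207,230) is clear. Descending to grip.

```bash
python3 -m handwheel '[0,0,3.5,0,5,0,0,3.5,0,5,0,0,3,0,5,0,0,1.3,0,5,0,0,0,0,5]' && python3 -m handwheel '[0,0,0,0,0.8,0,0,0,0,0.8,0,0,0,0,0.8,0,0,0,0,0.8,0,0,0,0,0.8,0,0,0,0,0.8,0,0,0,0,0.8]' 35; python3 go.py
```

```text
time_s: 11.65
eef_pos: [0.4477, -0.1671, 0.0744]
tcp_rot: [-0.0, 0.991, -0.131, -0.001]
wrist_force: [-0.1, 0.8, 0.4]
opening: 0.0502
grip_force: 0.0
time_s: 12.35
eef_pos: [0.4484, -0.1675, 0.0757]
tcp_rot: [0.0, 0.991, -0.131, 0.0]
wrist_force: [-0.8, -0.2, 3.0]
opening: 0.0138
grip_force: 35.0
pos [ 0.4484 -0.1675  0.0757] yaw -15.01 tilt [ 9.e-04 -5.e-04 -1.e+00] q [-0.43 -0.22  1.8  -0.    1.55  1.4 ]
```

```bash
python3 -m handwheel '[0,0,-1.5,0,0.8,0,0,-2,0,0.8,0,0,-3,0,0.8,0,0,-4,0,0.8,0,0,-4,0,0.8,0,0,0,0,0.8,0,0,0,0,0.8]'; python3 go.py .4595,.2312,.21
python3 - <<'E'
from m import *
for n in('scene','wrist'):
    im=get_image(n);cv2.imwrite(f'pics/{n}6.png',im['frame'])
    c=cloud(im)
    if n=='scene': a=cv2.resize(im['frame'][60:240,260:460],(400,360))
    else: a=np.hstack([a,cv2.resize(im['frame'],(400,300)).copy() if 0 else cv2.copyMakeBorder(cv2.resize(im['frame'],(400,300)),0,60,0,0,0)])
cv2.imwrite('pics/c6.png',a)
E
```

```text
time_s: 13.05
eef_pos: [0.4484, -0.1675, 0.2212]
tcp_rot: [0.0, 0.991, -0.131, 0.001]
wrist_force: [0.7, 0.4, -2.3]
opening: 0.0139
grip_force: 35.0
pos [ 0.4484 -0.1675  0.2212] yaw -15.01 tilt [ 1.8e-03 -8.0e-04 -1.0e+00] q [-0.43 -0.24  1.57  0.    1.81  1.4 ]
.4595,.2312,.21 [ -9.25 -38.8    1.09]
```

View pics/c6.png

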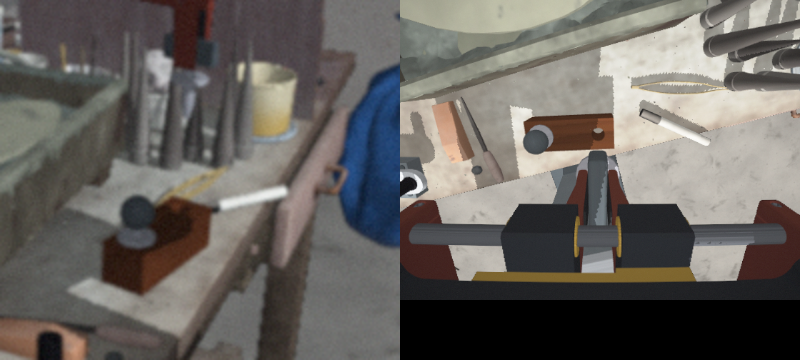

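The pin is lifted and hangs upright in the fingers. Its hole in the stand is empty at (598,131) and the ball pin is still in place. Carrying it to the jig.

```bash
python3 -m handwheel '[-1.03,-4.31,0,0,0.8,-1.03,-4.31,0,0,0.8,-1.03,-4.31,0,0,0.8,-1.03,-4.31,0,0,0.8,-1.03,-4.31,0,0,0.8,-1.03,-4.31,0,0,0.8,-1.03,-4.31,0,0,0.8,-1.03,-4.31,0,0,0.8,-1.03,-4.31,0,0,0.8]'; python3 -m handwheel '[0,0,3,0,0.8,0,0,3,0,0.8,0,0,3,0,0.8,0,0,0,0,0.8,0,0,0,0,0.8]'; python3 go.py .4595,.2312,.12
python3 - <<'E'
from m import *
im=get_image('scene');a=cv2.resize(im['frame'][170:350,150:350],(440,396))
pickle.dump(im,open('s7.pkl','wb'))
im=get_image('side');pickle.dump(im,open('d7.pkl','wb'));b=cv2.resize(im['frame'][110:230,210:310],(330,396));cv2.imwrite('pics/c7.png',np.hstack([a,b]))
E
```

```text
time_s: 14.05
eef_pos: [0.458, 0.2329, 0.2177]
tcp_rot: [0.001, 0.991, -0.131, -0.002]
wrist_force: [1.3, -0.3, -0.7]
opening: 0.0138
grip_force: 35.0
time_s: 14.55
eef_pos: [0.4581, 0.2309, 0.1288]
tcp_rot: [0.001, 0.991, -0.131, -0.002]
wrist_force: [0.0, -0.4, -0.7]
opening: 0.014
grip_force: 35.0
pos [0.4581 0.2309 0.1288] yaw -15.01 tilt [-0.0033 -0.0013 -1.    ] q [ 0.4  -0.14  1.64  0.    1.64  2.23]
.4595,.2312,.12 [ 0.13 -0.06  0.88]
```

View pics/c7.png

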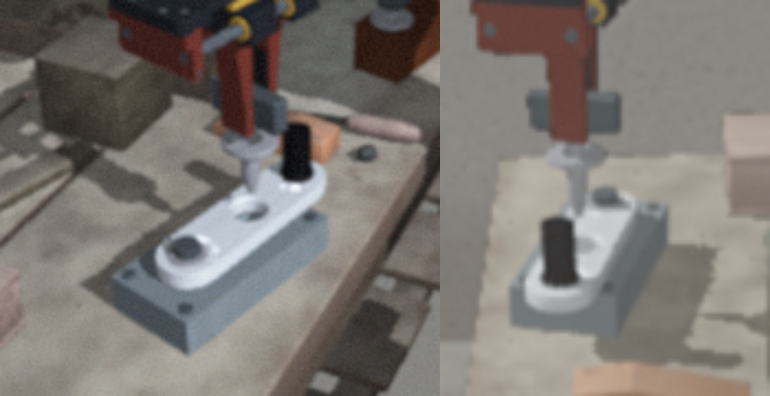

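```bash
python3 - <<'E'
from m import *
s,d=L('s7.pkl'),L('d7.pkl')
print('tip',tri(s,(264.3,257),d,(251.5,174.5)),'armhole',onz(s,[(150+251/2.2,170+209/2.2)],.044),onz(d,[(210+(583-440)/3.3,110+243/3.3)],.044))
E
python3 go.py .4595,.2312,.0715
```

```text
tip (array([0.4567, 0.2336, 0.0629]), np.float64(0.0031949872150790447)) armhole [[0.4576 0.2301 0.044 ]] [[0.4616 0.2284 0.044 ]]
pos [0.4596 0.2314 0.1316] yaw -15.03 tilt [ 1.7e-03  8.0e-04 -1.0e+00] q [ 0.4  -0.14  1.64  0.    1.64  2.23]
.4595,.2312,.0715 [-0.01  0.03  6.01]
```

```bash
python3 -m handwheel '[0,0,1,0,0.8,0,0,1,0,0.8,0,0,1,0,0.8,0,0,1,0,0.8,0,0,0,0,0.8]'; python3 -m handwheel '[0,0,0.5,0,0.8,0,0,0.5,0,0.8,0,0,0.5,0,0.8,0,0,0.3,0,0.8,0,0,0,0,0.8]'; python3 go.py
```

```text
time_s: 15.15
eef_pos: [0.4579, 0.2308, 0.0876]
tcp_rot: [0.001, 0.991, -0.131, -0.002]
wrist_force: [0.1, -0.3, -1.6]
opening: 0.0135
grip_force: 35.0
time_s: 15.65
eef_pos: [0.4591, 0.2313, 0.0721]
tcp_rot: [-0.0, 0.991, -0.131, 0.0]
wrist_force: [-0.9, -0.1, -1.3]
opening: 0.014
grip_force: 35.0
pos [0.4591 0.2313 0.0721] yaw -15.01 tilt [ 2.e-04  0.e+00 -1.e+00] q [ 0.4  -0.11  1.72 -0.    1.53  2.23]
```

```bash
python3 -m handwheel '[0,0,0.1,0,0.8,0,0,0.1,0,0.8,0,0,0,0,0.8]'; python3 go.py
```

```text
time_s: 15.95
eef_pos: [0.4595, 0.2314, 0.0716]
tcp_rot: [-0.0, 0.991, -0.131, 0.001]
wrist_force: [-2.4, -1.2, 5.4]
opening: 0.0139
grip_force: 35.0
pos [0.4595 0.2314 0.0716] yaw -15.01 tilt [ 1.7e-03  4.0e-04 -1.0e+00] q [ 0.4  -0.11  1.72 -0.    1.53  2.23]
```

The collar has seated with a light contact force. I release with a small opening to stay clear of the knob, then rise and look.

```bash
python3 -m handwheel '[0,0,0,0,2.8,0,0,0,0,2.8,0,0,0,0,2.8,0,0,-1,0,2.8,0,0,-3,0,2.8,0,0,-4,0,2.8,-2,0,-4,0,2.8,-3,1,-4,0,2.8,-3,1,-2,0,2.8,0,0,0,0,2.8]'
python3 - <<'E'
from m import *
w=get_image('wrist');s=get_image('scene');d=get_image('side')
a=cv2.resize(s['frame'][170:350,150:350],(400,360));b=cv2.resize(w['frame'][30:210,110:310],(400,360))
cv2.imwrite('pics/c8.png',np.hstack([a,b]))
for n,im in(('w',w),('s',s),('d',d)):
    c=cloud(im);R=(abs(c[...,0]-.46)<.05)&(c[...,1]>.2)&(c[...,1]<.27)
    for k,lo,hi in(('bar',.083,.097),('collar',.046,.053)):
        m=R&(c[...,2]>lo)&(c[...,2]<hi)
        if m.sum()>8:print(n,k,m.sum(),'z',np.median(c[m][:,2]),np.ptp(c[m][:,2]),cv2.minAreaRect(c[m][:,:2].astype(np.float32)))
    m=(c[...,2]>.08)&(c[...,2]<.09)&(abs(c[...,0]-.447)<.025)&(abs(c[...,1]-.178)<.02);print(n,'knob',cv2.minAreaRect(c[m][:,:2].astype(np.float32))[0])
E
```

```text
time_s: 16.95
eef_pos: [0.3761, 0.2334, 0.2554]
tcp_rot: [-0.003, 0.992, -0.13, 0.004]
wrist_force: [1.2, 0.8, 0.5]
opening: 0.0279
grip_force: 0.0
w bar 798 z 0.08943147618367187 0.006177660225774151 ((0.45935672521591187, 0.23240551352500916), (0.013682001270353794, 0.05898933857679367), 74.49383544921875)
w collar 456 z 0.04878759497177082 0.0051925677475889165 ((0.45923784375190735, 0.23401899635791779), (0.03863856568932533, 0.05906674265861511), 4.105431079864502)
w knob (0.4484630525112152, 0.17699848115444183)
s bar 279 z 0.0886190795877762 0.008526355809654496 ((0.4584042429924011, 0.2323336899280548), (0.015533610247075558, 0.06062547490000725), 73.81047821044922)
s collar 243 z 0.048340047444131895 0.0068528766095660165 ((0.4584541320800781, 0.23640158772468567), (0.030973022803664207, 0.03906223550438881), 84.48545837402344)
s knob (0.44788414239883423, 0.17745226621627808)
d bar 148 z 0.08874400185049691 0.009645453839880025 ((0.459200382232666, 0.22831887006759644), (0.01660148985683918, 0.058880556374788284), 75.69658660888672)
d collar 65 z 0.049041031584083794 0.006581965241143128 ((0.4676728844642639, 0.2299307882785797), (0.055570654571056366, 0.021238302811980247), 85.81932067871094)
d knob (0.44759202003479004, 0.17323638498783112)
```

View pics/c8.png

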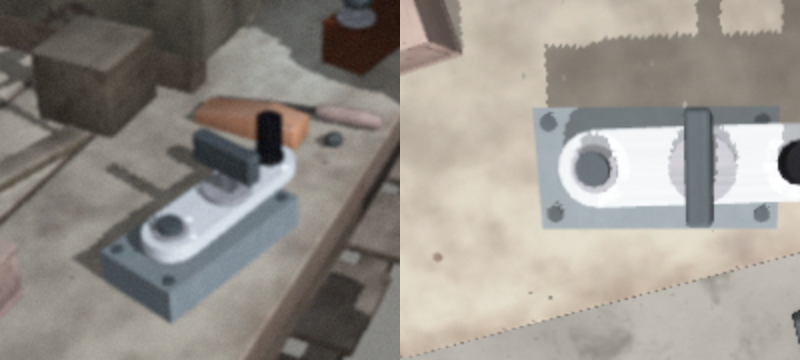

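The picture shows the pin upright at (697,167) with its collar flat on the arm. The bar top is at 0.089–0.090 m and the collar top at 0.049 m, as expected for a seated pin.

```bash
python3 -c "
from station import hand_in
print(hand_in())"
```

```text
the job is handed in; nothing more can be done
None
```

The job is handed in at about 17 s: the arm hole lies over the base hole to about 1 mm, the crossbar pin is seated through both with its collar flat on the arm and released, and the ball-headed pin was left in the stand.

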